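# Pop the refill hatch of the screw feeder

## Robot

A 6-joint arm with a two-finger parallel gripper is mounted at the origin on the work surface. World frame = base frame: x ahead of the robot, y to its left, z up, the work surface at z = 0. Lengths are in mm, angles in rad, forces in N, time in s.
With the tool pointing down it reaches from about 300 to 875 mm from the base axis. Payload 6.4 kg.
Tool frame: the origin (TCP) lies at the very end of the fingers, on their centre line; the grasp point (between the pads) lies 19 mm behind it; z points along the fingers, y is the line along which they close (so a half turn about z gives the same grasp; the last joint's range is limited). The gripper opens to 88 mm and grips with 3 to 60 N. Pads are 18 mm wide; open, the fingers measure 123 mm over their backs; the gripper's body (75 mm by 187 mm) begins 45 mm behind the grasp point.
Start: joints at [1.119, 0.181, 1.607, -0, 1.354, -0.206], TCP at [139.903, 557.735, 238.714] pointing down, gripper open.
Joint ranges: [-2.99, 2.99], [-0.89, 2.07], [0.3, 2.58], [-1.14, 4.28], [0, 2.63], [-3.12, 3.12]. Speed limits (rad/s): [2.57, 2.57, 3.01, 3.14, 3.14, 3.14].

## Interface

Orientations are given as a rotation vector (axis times angle).
In Python, from plant import arm gives the robot as it stands.
- The arm moves only by the tool step_arm, never from a script. Its argument "motion" is a list of rows, each a list of 4 numbers: the shift along the tool's x, y, z in m, then the turn about the tool's z in rad. In form: [[x, y, z, twist], ...]. A call has exactly 5 rows; each row shifts and turns the commanded pose from where the row before left it, along the tool's axes as they then stand; what a row does not reach is not made up. A row lasts 1/8 s, in which the tool goes at most 62.5 mm and 10.7 degrees, less where a joint would pass 70% of its speed; a pose out of reach is approached as far as the arm can. A call with a gripper value outside its range is refused whole. "jaw" is the finger opening in m, from 0 to 0.0881, set as the call begins (left out, the last holds). The fingers move at their own pace and stop on an object; the grip force is fixed at half the most. Time passes only in rows, so rows that do not move let the fingers close, or fill a call up. It gives the time, the measured TCP pose, the force, the opening and the grip force at its end, in the units of the state.
- arm.observe(): the state, without advancing time (a new reading comes with each control period).
- arm.grab_frame(name): name is "scene" or "top" or "wrist"; returns a dict with "image" (384x512x3 uint8, red, green, blue), "range_z" (384x512 float32, mm along the optical axis (not along the pixel's ray), 0 where there is no reading), "mtx" (3x3 intrinsics, pixels), "xyz" and "attitude" of the camera in the world; the wrist camera has in their place "tool_from_camera" (4x4, takes a point from camera to tool coordinates, whose origin is the TCP and whose axes are the flange's). Camera axes: x right, y down, z forward; pixel columns grow to the right and rows downward; lengths in mm; the calibration is good to about 2 mm. A picture is of the moment at which its call begins: read the wrist's pose just before it.
- arm.hand_in(): hands the job in; it is judged then, once.
The state is a dict: "time_s": time; "qpos": joint angles; "joint_vel": joint speeds; "joint_torque": joint torques, N m; "ee_pos": TCP position; "tool_rot": TCP orientation; "contact_force": force on the tool from outside, world axes, zero at the start; "wrist_torque": the same for the moment, N m; "finger_gap": finger opening in mm; "gripper_force": force on a finger pad.
Only numpy, scipy, OpenCV 4.12 (cv2) and the standard library are available. Lean on these libraries where they do the work, as an engineer would, in place of code of your own. Each camera call takes 0.05 s, during which the arm holds its last target. There are 200 camera calls.

## Task

Open the green refill hatch of the bench screw feeder by its push-push latch: with the fingertips press the white pad on the green hatch down once, all the way in, then take the fingers up and well clear so that the hatch springs up by itself, and see that it stays fully open. Do not grip the hatch, push it back down or hold it once it has popped, leave the orange hatch shut, leave everything else on the table where it stands, and finish touching nothing.

Things in the scene. Friction and masses are not known exactly. Their poses are not given: they have to be found in the camera images.
- green_feeder: The feeder to open: a bench screw feeder: grey box with a hatch (green) in its top, 180 long (x, its front with the steel pick-up rails faces its own -x) by 120 wide (y), fixed to the table, rim 110 high. Origin: centre of its underside on the table; z up.
- green_pad (a point): centre of the top of the white press pad (green_pad_disc, 26 mm round, 3 proud) on the green hatch; latched: 123 mm above the table, 18 mm to -x of the feeder's centre. Push-push latch: pushing it down to its hard stop (7 mm deep, 1 to 3 N on the way) and letting go frees the hatch, which a damped spring lifts in 1 to 2 s with 1 to 2 N, following the finger; a shallower push leaves it latched, pushing it shut latches it again.
- green_hatch (a joint): angle (rad) of the green hatch, a slab 120 long, 90 wide, 14 thick, 10 mm proud of the rim, hinged along its rear (+x) edge 80 mm behind the pad, 112 above the table. 0 = latched shut; negative = pushed in (hard stop -0.09: pad sunk 7 mm); positive = open, front edge up (stop at 0.6: pad about 43 mm higher and 20 mm farther back).
- orange_feeder: The feeder to leave alone, same make: a bench screw feeder: grey box with a hatch (orange) in its top, 180 long (x, its front with the steel pick-up rails faces its own -x) by 120 wide (y), fixed to the table, rim 110 high. Origin: centre of its underside on the table; z up.
- orange_pad (a point): centre of the top of the white press pad (26 mm round, 3 proud) on the orange hatch; 123 mm above the table while the hatch is latched, 18 mm in front (-x of the feeder) of the feeder's centre. It moves with the hatch.
- orange_hatch (a joint): angle (rad) of the orange hatch, a slab 120 long, 90 wide, 14 thick, 10 mm proud of the rim, hinged along its rear (+x) edge 80 mm behind the pad, 112 above the table. 0 = latched shut; negative = pushed in (hard stop -0.09: pad sunk 7 mm); positive = open, front edge up (stop at 0.6: pad about 43 mm higher and 20 mm farther back).
- jar: Bystander: clear jar with a black lid, 52 across, 70 high, between the feeders. Origin: centre of its underside.
- screwdriver: Bystander: red-handled screwdriver lying on the table to the right. Origin on its axis.
- wrench: Bystander: steel wrench lying on the table to the left. Origin on its axis.
- tape: Bystander: blue ring, 100 across, 30 high, lying flat at the far middle. Origin: centre of its underside.
- socket: Bystander: steel hex-socket insert standing upright, 28 across, 38 high, in front of the jar. Origin: centre of its underside.

How it is judged:
By the outcome, as a careful person would: the job done as asked, in the order asked, and still so for the second after the job is handed in, with the robot touching nothing.
It also fails if it takes over 27 s, if anything falls off the work surface, if the arm or the gripper's body presses on something with over 40 N, if the wrist force passes 120 N, or if a joint passes its speed limit or range.

## Working session

There is one attempt and no reset: what is moved stays moved. The work goes in short steps, Python scripts to look and compute and a tool call to move; the robot and the scene stay as the last step left them, time stands still between calls to the robot, and variables do not carry over. Pictures are saved under pics/ and viewed, at most 10 in all, crops included, and the job is handed in when it is done.

Besides the shell and the picture viewer there is one more tool, called as name(argument=value, ...), one argument or row to a line, values as JSON. step_arm: Moves the arm, as the interface text tells. Its arguments: {"type":"object","properties":{"motion":{"type":"array"},"jaw":{"type":"number"}},"required":["motion"]}

```bash
mkdir -p pics
cat > h.py <<'E'
import numpy as np, cv2
from scipy.spatial.transform import Rotation as R
from plant import arm
def cloud(f,T=None):
    z=f["range_z"].astype(float); K=np.array(f["mtx"]); v,u=np.indices(z.shape)
    P=np.stack([(u-K[0,2])/K[0,0]*z,(v-K[1,2])/K[1,1]*z,z],-1)
    if T is None:
        a=np.array(f["attitude"]); M=a if a.shape==(3,3) else R.from_rotvec(a).as_matrix()
        return P@M.T+np.array(f["xyz"])
    return P@T[:3,:3].T+T[:3,3]
E
python3 - <<'E'
from h import *
s=arm.observe(); print({k:np.round(s[k],3) for k in ("time_s","ee_pos","tool_rot","contact_force","finger_gap")})
ims=[]
for n in ("scene","top"):
    f=arm.grab_frame(n); np.save(n+".npy",f,allow_pickle=True); print(n,f["xyz"],f["attitude"])
    im=f["image"]; ims.append(im); P=cloud(f)
    hsv=cv2.cvtColor(im,cv2.COLOR_RGB2HSV)
    for c,lo,hi in (("green",40,85),("orange",8,22)):
        m=cv2.inRange(hsv,(lo,100,50),(hi,255,255)); k,l,st,ce=cv2.connectedComponentsWithStats(m)
        for i in range(1,k):
            if st[i,4]>150: print(c,st[i],ce[i].round(),np.median(P[l==i],0).round())
cv2.imwrite("pics/a.png",cv2.cvtColor(cv2.resize(np.vstack(ims),(400,600)),cv2.COLOR_RGB2BGR))
cv2.imwrite("pics/top.png",cv2.cvtColor(ims[1],cv2.COLOR_RGB2BGR))
cv2.imwrite("pics/scene.png",cv2.cvtColor(ims[0],cv2.COLOR_RGB2BGR))
E
```

```text
{'time_s': np.float64(0.0), 'ee_pos': array([139.661, 557.253, 237.828]), 'tool_rot': array([-3.850e-01, -3.117e+00,  3.000e-03]), 'contact_force': array([ 0.435,  0.555, -0.335]), 'finger_gap': np.float64(88.027)}
scene [1314.7389403   107.38380889  677.71991149] [-1.55312443 -1.82374687  0.8837287 ]
green [ 72   6  24  71 308] [84. 40.] [ -973. -1383.    -0.]
green [ 38  32  41 114 725] [60. 92.] [ -362. -1202.  -108.]
green [163 152  39  31 819] [182. 167.] [ 530. -211.  120.]
green [ 428  256   84   95 3440] [464. 294.] [779. 462.  88.]
orange [   82     0   193    71 10451] [176.  33.] [-1293.  -937.    -5.]
orange [ 311    0  149   82 8153] [385.  43.] [-1291.   606.    -2.]
orange [472   9  40  50 818] [494.  35.] [-1370.  1301.    53.]
orange [439  70  37  15 413] [456.  77.] [-1277.  1089.  -188.]
orange [460 141  16  21 182] [467. 150.] [193. 655.  63.]
orange [470 158  18  23 219] [478. 169.] [302. 656.  61.]
orange [ 294  193   41   39 1328] [314. 212.] [661. 155. 120.]
orange [   0  223   88   70 5454] [ 40. 257.] [ 832. -455.   55.]
orange [  0 317  24  21 239] [ 11. 325.] [ 701. -895. -558.]
top [ 329.17822356   -3.7519752  1274.5396979 ] [-2.14441179  2.04492765 -0.23058874]
green [  88   79   52   48 1065] [119. 103.] [866. 459.  46.]
green [ 315  193   48   53 1334] [339. 219.] [ 517. -216.  121.]
orange [ 380   95   69   52 2826] [414. 121.] [ 853. -469.   41.]
orange [  0 141   9  51 246] [  3. 160.] [ 742.  981. -236.]
orange [ 192  147   34   42 1268] [209. 168.] [646. 154. 121.]
orange [  0 227  14  60 556] [  5. 252.] [ 405.  910. -236.]
orange [ 14 281  22  10 190] [ 24. 286.] [290. 651.  76.]
orange [  6 320  23  13 210] [ 17. 326.] [183. 651.  80.]
```

View pics/top.png

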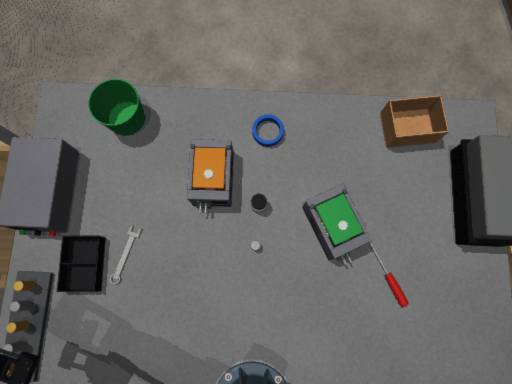

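View pics/scene.png

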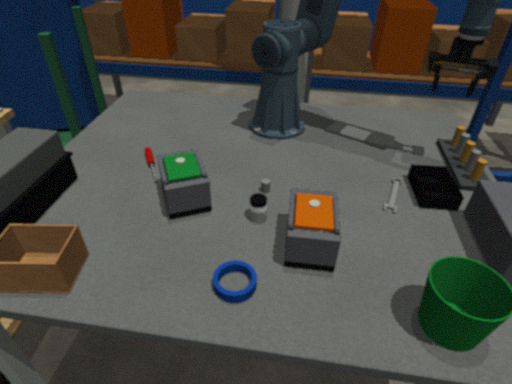

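The top view shows the green hatch around (339,219) with its pad at (343,225), and the orange hatch at (209,168). The rails sit at the robot-side end of each feeder. The scene view agrees, with the green pad at about (181,160). Next I'll measure the pad in both views.

Run:
```python
from h import *
for n,(x,y,w,h) in (("top",(315,193,48,53)),("scene",(163,152,39,31))):
    f=np.load(n+".npy",allow_pickle=True).item(); P=cloud(f); hsv=cv2.cvtColor(f["image"],cv2.COLOR_RGB2HSV)
    g=cv2.inRange(hsv,(40,100,50),(85,255,255)); m=cv2.inRange(hsv,(0,0,150),(180,70,255))
    r=np.zeros_like(m); r[y:y+h,x:x+w]=m[y:y+h,x:x+w]
    k,l,st,ce=cv2.connectedComponentsWithStats(r)
    i=1+np.argmax(st[1:,4]); u,v=ce[i]
    K=np.array(f["mtx"]); a=np.array(f["attitude"]); M=a if a.shape==(3,3) else R.from_rotvec(a).as_matrix()
    d=M@np.linalg.inv(K)@[u,v,1]; o=np.array(f["xyz"]); p=o+d*(123-o[2])/d[2]
    print(n,st[i],(u,v),"ray@123",p.round(1),"depth",np.median(P[l==i],0).round(1))
    r=np.zeros_like(g); r[y:y+h,x:x+w]=g[y:y+h,x:x+w]
    pts=P[(r|(l==i).astype(np.uint8))>0]; pts=pts[abs(pts[:,2]-121)<8]
    rect=cv2.minAreaRect(pts[:,:2].astype(np.float32)); print(rect, cv2.boxPoints(rect).round())
s=arm.observe(); T=R.from_rotvec(s["tool_rot"]).as_matrix(); print(T.round(3))
```

```text
top [338 221  10   9  74] (np.float64(342.5945945945946), np.float64(224.9189189189189)) ray@123 [ 497.3 -228.3  123. ] depth [ 497.  -229.1  123.9]
((515.3765869140625, -218.64129638671875), (120.58003997802734, 91.40807342529297), 27.53925895690918) [[ 441. -206.]
 [ 483. -287.]
 [ 590. -231.]
 [ 548. -150.]]
scene [175 157  10   5  37] (np.float64(179.75675675675674), np.float64(159.2972972972973)) ray@123 [ 494.4 -228.2  123. ] depth [ 494.5 -229.3  122.7]
((516.5447387695312, -217.9883575439453), (122.15213012695312, 89.52151489257812), 27.456687927246094) [[ 442. -206.]
 [ 483. -286.]
 [ 591. -230.]
 [ 550. -150.]]
[[-0.97   0.243 -0.001]
 [ 0.243  0.97  -0.001]
 [ 0.    -0.002 -1.   ]]
```

Both views agree: the pad is near (497, -228, 123) and the hatch yaw is about 27.5°. The slab measures 121×91 mm, which matches the given size. I'll move over at the present height with the jaws closed.

step_arm(
  motion=[
    [-0.033,-0.042,0,0],
    [-0.033,-0.042,0,0],
    [-0.033,-0.042,0,0],
    [-0.033,-0.042,0,0],
    [-0.033,-0.042,0,0],
  ],
  jaw=0,
)

```text
time_s: 0.72
ee_pos: [249.0, 312.3, 238.5]
tool_rot: [0.384, 3.118, -0.0]
contact_force: [0.6, 0.2, 0.2]
finger_gap: 40.3
gripper_force: 0.0
```

step_arm(
  motion=[
    [-0.033,-0.042,0,0],
    [-0.033,-0.042,0,0],
    [-0.033,-0.042,0,0],
    [-0.033,-0.042,0,0],
    [-0.033,-0.042,0,0],
  ],
)

```text
time_s: 1.35
ee_pos: [358.1, 68.4, 238.7]
tool_rot: [0.385, 3.117, 0.0]
contact_force: [0.4, 0.8, -0.7]
finger_gap: 0.1
gripper_force: 0.0
```

step_arm(
  motion=[
    [-0.033,-0.042,0,0],
    [-0.033,-0.042,0,0],
    [-0.033,-0.042,0,0],
    [-0.033,-0.042,0,0],
    [-0.033,-0.042,0,0],
  ],
)

```text
time_s: 1.98
ee_pos: [467.0, -175.5, 238.4]
tool_rot: [-0.386, -3.117, -0.001]
contact_force: [1.0, -0.1, 1.2]
finger_gap: 0.4
gripper_force: 0.0
```

step_arm(
  motion=[
    [0,0,0,-0.181],
    [0,0,0,-0.181],
    [0,0,0,-0.181],
    [0,0,0,-0.181],
    [0,0,0,0],
  ],
)

```text
time_s: 2.6
ee_pos: [466.5, -173.6, 238.4]
tool_rot: [0.741, -3.052, -0.001]
contact_force: [0.3, 0.3, -0.2]
finger_gap: 0.7
gripper_force: 0.0
```

```bash
cat > w.py <<'E'
from h import *
import sys
s=arm.observe(); f=arm.grab_frame("wrist"); T=np.array(f["tool_from_camera"])
cv2.imwrite("pics/"+sys.argv[1],cv2.cvtColor(f["image"],cv2.COLOR_RGB2BGR))
M=R.from_rotvec(s["tool_rot"]).as_matrix(); print(M.round(3)); P=cloud(f,T)@M.T+s["ee_pos"]
hsv=cv2.cvtColor(f["image"],cv2.COLOR_RGB2HSV)
g=cv2.inRange(hsv,(40,100,50),(85,255,255)); 
m=cv2.inRange(hsv,(0,0,150),(180,70,255)); m[(abs(P[...,2]-124)>8)]=0
k,l,st,ce=cv2.connectedComponentsWithStats(m)
for i in range(1,k):
    if st[i,4]>150: p=np.median(P[l==i],0); print(st[i],ce[i].round(1),p.round(1),"tool delta",(M.T@(p-s["ee_pos"])).round(1))
pts=P[g>0]; print("green",pts.min(0).round() if len(pts) else 0,pts.max(0).round() if len(pts) else 0)
E
python3 w.py w1.png
```

```text
[[-0.889 -0.459 -0.001]
 [-0.459  0.889  0.   ]
 [ 0.     0.001 -1.   ]]
[166 176  32  31 751] [181.4 191.1] [ 495.9 -227.8  123.2] tool delta [ -1.3 -61.7 115.1]
green [ 408. -287.   91.] [ 562. -172.  384.]
```

View pics/w1.png

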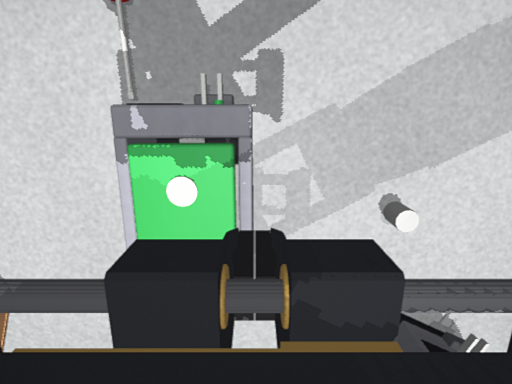

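The wrist view shows the pad at (181,191) on the green hatch, with the hatch aligned to the tool. The measured pad is (496, -228, 123), in agreement with the other two views. I'll centre over it and come down to about 10 mm above.

step_arm(
  motion=[
    [-0.001,-0.031,0,0],
    [0,-0.031,0,0],
    [0,0,0.03,0],
    [0,0,0.03,0],
    [0,0,0.025,0],
  ],
)

```text
time_s: 3.28
ee_pos: [495.7, -228.2, 152.3]
tool_rot: [0.738, -3.053, -0.001]
contact_force: [1.4, 0.6, -0.4]
finger_gap: 0.6
gripper_force: 0.0
```

step_arm(
  motion=[
    [0,0,0.01,0],
    [0,0,0.01,0],
    [0,0,0,0],
    [0,0,0,0],
    [0,0,0,0],
  ],
)

```text
time_s: 3.9
ee_pos: [496.6, -228.7, 134.6]
tool_rot: [-0.744, 3.051, -0.002]
contact_force: [0.1, 1.0, 0.5]
finger_gap: 0.6
gripper_force: 0.0
```

step_arm(
  motion=[
    [0,0,0.006,0],
    [0,0,0.004,0],
    [0,0,0.003,0],
    [0,0,0.002,0],
    [0,0,0.002,0],
  ],
)

```text
time_s: 4.53
ee_pos: [496.1, -228.4, 116.7]
tool_rot: [0.744, -3.052, 0.0]
contact_force: [-2.3, -0.2, 5.3]
finger_gap: 0.2
gripper_force: 2.9
```

step_arm(
  motion=[
    [0,0,0.001,0],
    [0,0,0.001,0],
    [0,0,0,0],
    [0,0,0,0],
    [0,0,0,0],
  ],
)

```text
time_s: 5.15
ee_pos: [496.2, -228.5, 116.1]
tool_rot: [0.744, -3.052, 0.001]
contact_force: [-5.8, 2.7, 12.9]
finger_gap: 0.5
gripper_force: 6.4
```

The force of 13 N at z 116 is well past the 1–3 N of travel, so the pad is on its hard stop. Now straight up and clear.

step_arm(
  motion=[
    [0,0,-0.02,0],
    [0,0,-0.04,0],
    [0,0,-0.04,0],
    [0,0,-0.04,0],
    [0,0,-0.03,0],
  ],
)

```text
time_s: 5.78
ee_pos: [496.6, -228.4, 286.5]
tool_rot: [-0.744, 3.051, -0.002]
contact_force: [0.2, -0.7, -0.1]
finger_gap: 0.4
gripper_force: 0.0
```

step_arm(
  motion=[
    [0,0.05,0,0],
    [0,0.05,0,0],
    [0,0.02,0,0],
    [0,0,0,0],
    [0,0,0,0],
  ],
)

```text
time_s: 6.4
ee_pos: [441.6, -122.8, 284.8]
tool_rot: [-0.743, 3.052, -0.001]
contact_force: [0.1, -0.6, -0.5]
finger_gap: 0.1
gripper_force: 0.0
```

step_arm(
  motion=[
    [0,0,0,0],
    [0,0,0,0],
    [0,0,0,0],
    [0,0,0,0],
    [0,0,0,0],
  ],
)

```text
time_s: 7.02
ee_pos: [440.9, -121.8, 284.7]
tool_rot: [-0.744, 3.052, -0.0]
contact_force: [-0.6, 0.2, 0.3]
finger_gap: 0.7
gripper_force: 0.0
```

step_arm(
  motion=[
    [0,0,0,0],
    [0,0,0,0],
    [0,0,0,0],
    [0,0,0,0],
    [0,0,0,0],
  ],
)

```text
time_s: 7.65
ee_pos: [440.9, -121.8, 284.7]
tool_rot: [-0.744, 3.052, -0.0]
contact_force: [0.5, 0.3, 1.3]
finger_gap: 0.2
gripper_force: 0.0
```

```bash
cat > c.py <<'E'
from h import *
import sys
s=arm.observe(); print(s["time_s"],np.round(s["ee_pos"]),np.round(s["contact_force"],1)); ims=[]
for n in ("scene","top"):
    f=arm.grab_frame(n); im=f["image"]; P=cloud(f); hsv=cv2.cvtColor(im,cv2.COLOR_RGB2HSV)
    for c,lo,hi,ctr in (("green",40,85,(515,-218)),("orange",8,22,(646,154))):
        g=cv2.inRange(hsv,(lo,100,50),(hi,255,255))>0
        Q=P[g&(np.hypot(P[...,0]-ctr[0],P[...,1]-ctr[1])<75)&(P[...,2]>100)]
        if len(Q)>20:
            a=np.linalg.lstsq(np.c_[Q[:,:2]-ctr,np.ones(len(Q))],Q[:,2],rcond=None)[0]
            print(n,c,len(Q),"z",np.percentile(Q[:,2],[2,50,98]).round(),"tilt",np.arctan(np.hypot(*a[:2])).round(3))
    ims.append(im)
cv2.imwrite("pics/"+sys.argv[1],cv2.cvtColor(cv2.resize(np.hstack(ims),(800,300)),cv2.COLOR_RGB2BGR))
E
python3 c.py c1.png
```

```text
7.65 [ 441. -122.  285.] [0.5 0.3 1.3]
scene green 1274 z [115. 147. 184.] tilt 0.602
scene orange 1315 z [108. 120. 122.] tilt 0.027
top orange 1236 z [111. 121. 126.] tilt 0.008
```

View pics/c1.png

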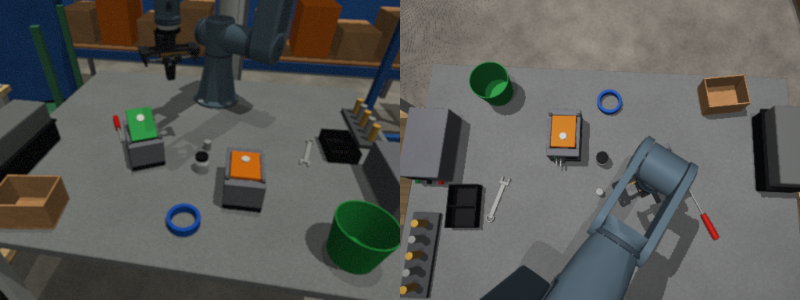

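The scene view shows the green hatch fully up at about (142,123), with a tilt of 0.602 against the 0.6 stop. The orange hatch is flat and nothing else has moved. I'll wait a moment, check again and hand in.

step_arm(
  motion=[
    [0,0,0,0],
    [0,0,0,0],
    [0,0,0,0],
    [0,0,0,0],
    [0,0,0,0],
  ],
)

```text
time_s: 8.38
ee_pos: [440.9, -121.8, 284.7]
tool_rot: [-0.744, 3.052, -0.0]
contact_force: [1.3, -0.3, 0.5]
finger_gap: 0.3
gripper_force: 0.0
```

step_arm(
  motion=[
    [0,0,0,0],
    [0,0,0,0],
    [0,0,0,0],
    [0,0,0,0],
    [0,0,0,0],
  ],
)

```text
time_s: 9.0
ee_pos: [440.9, -121.8, 284.7]
tool_rot: [0.744, -3.052, -0.0]
contact_force: [-0.3, 0.3, 0.9]
finger_gap: 0.6
gripper_force: 0.0
```

```bash
python3 c.py c2.png | tee o.txt; grep -q "scene green.*tilt 0\.\(59\|6\)" o.txt && python3 -c "from plant import arm; print(arm.hand_in())"
```

```text
9.0 [ 441. -122.  285.] [-0.3  0.3  0.9]
scene green 1267 z [115. 147. 184.] tilt 0.599
scene orange 1313 z [108. 120. 122.] tilt 0.029
top orange 1240 z [110. 121. 126.] tilt 0.013
the job is handed in; nothing more can be done
None
```

The green hatch popped fully open (about 0.60 rad) after one full press and was still open when I handed the job in at about 9 s; the orange hatch stayed shut and the arm is touching nothing.

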